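# Show the wooden blank to the inspection camera

### The job

First lock the focus of the upward-looking inspection camera: turn its black collar clockwise by the orange tab until the tab stands over the green mark at its stop. Then lift the wooden blank out of the cradle and present it to the camera in the air: middle of the blank straight above the lens, at the height of the middle of the red sight rod and parallel to that rod (same direction and same slope), with the side that lay on the cradle still facing down. Finish holding it still there in the gripper, touching nothing else with it; leave the sight rod and the other things on the bench where they are.

Things in the scene. Friction and masses are not known exactly. Their poses are not given: they have to be found in the camera images.
- station: camera stand, fixed: grey round foot 176 mm wide, 12 mm thick; upright dark camera body 64 mm wide looking straight up (lens top at z 88 mm); black collar 76 mm wide, z 58 to 77 mm. Origin: on the bench on the lens axis; z up; x from the lens to the sight mast, away from the robot (yaw -0.15 to 0.4 rad). Mast: 105 mm from the lens axis in a 24 mm socket; the sight rod runs along y
- lens (a point): middle of the lens top, on the collar's axis, 88 mm above the bench; axes as the stand's
- collar (a joint): lock collar on the upright lens axis; value = angle turned clockwise seen from above, 0 = open (tab over the red dot), 1.2 = locked (tab over the green mark, end stop). It starts between 0 and 0.5, turns with slight friction (about 2 N at the tab) and stays where it is left
- tab_grip (a point): grip point of the collar's orange tab, 66 mm from the lens axis, at z 69 mm, mid-height of the tab. The tab is an upright radial plate 10 mm thick, z 58 to 80 mm, reaching 82 mm from the axis; free below down to the foot; it stays on the robot's side of the lens
- rod_mid (a point): middle of the red sight rod, 9 mm thick, 130 mm long, 92 mm from the lens axis on the side away from the robot, at z 170 to 230 mm. Its y axis runs along the rod, whose +y end (robot's left) is higher, 0.2 to 0.42 rad from level; its x axis is level, pointing away from the lens. Rod and mast yield if pushed: do not touch
- rod_height (a point): point on the mast at the height of the rod's middle, 105 mm from the lens axis; axes as the stand's (z up)
- jig: wooden cradle, fixed: plywood foot 100 x 190 x 12 mm, two dark saddles 20 mm thick at 53 mm either side of its middle along its y, with cheeks up to z 54 mm, on which the blank lies. Between the saddles the blank's sides are free for the fingers, 86 mm of room along y, down to the foot. Origin: on the bench under its middle; z up
- block: the wooden blank, a plain light-brown wooden strip 38 x 140 x 19 mm (x, y, z; long along y), about 0.08 kg, lying in the cradle with its underside 40 mm above the bench and 2 mm of play to the cheeks on each side. Origin: middle of its underside; z up
- block_mid (a point): the blank's centre, 9.5 mm above the middle of its underside; axes as the blank's
- sanding_block: blue sanding block, 62 x 115 x 38 mm, bystander; origin at its underside
- chisel: chisel with yellow handle, 25 x 240 x 25 mm, bystander; origin at its underside
- tape_measure: white and grey tape measure, 39 x 87 x 69 mm, bystander; origin at its underside
- marker: white marker with black cap, 15 x 135 x 15 mm, bystander; origin at its underside
Things that resemble listed ones, but are neither listed nor needed, are in the scene too. There is more than one size of the jig; the job needs the larger.

How it is judged:
By the outcome, as a careful person would: the job done as asked, in the order asked, and still so for the second after the job is handed in, while the arm keeps its last pose, push and grip.
It also fails if it takes over 51 s, if anything falls off the work surface, if the arm or the gripper's body presses on something with over 40 N, if the wrist force passes 120 N, or if a joint passes its speed limit or range.

### The arm

A 7-joint arm with a two-finger parallel gripper is mounted at the origin on a cart in front of the work surface, level with it; the furniture and walls round the work are solid. World frame = base frame: x ahead of the robot, y to its left, z up, the work surface at z = 0. Lengths are in m, angles in rad, forces in N, time in s.
With the tool pointing down it reaches from about 0.425 to 0.875 m from the base axis. Payload 4.7 kg.
Tool frame: the origin (TCP) lies at the very end of the fingers, on their centre line; the grasp point (between the pads) lies behind it (ctrl.tcp_to_grasp is the z of the grasp point in the tool frame, in m); z points along the fingers, y is the line along which they close (so a half turn about z gives the same grasp; the last joint's range is limited). The gripper opens to 87 mm and grips with 3 to 60 N. Pads are 19 mm wide; open, the fingers measure 117 mm over their backs; the gripper's body (75 mm by 190 mm) begins 51 mm behind the grasp point.
Start: joints at [-1.118, 0.321, -0.07, 1.45, 0.023, 1.371, -0.057], TCP at [0.276, 0.588, 0.223] pointing down, gripper open.
Joint ranges: [-2.86, 2.86], [-0.3, 2.09], [-1.38, 1.24], [0.06, 2.45], [-1.56, 4.7], [0.09, 2.05], [-2.69, 2.69]. Speed limits (rad/s): [2.57, 2.57, 3.14, 3.14, 3.14, 3.14, 3.14].

### API

Orientations are given as a rotation vector (axis times angle).
In Python, from bench import ctrl gives the robot as it stands.
- The arm moves only by the tool step_arm, never from a script. Its argument "targets" is a list of rows, each a list of 7 numbers: the shift along the world's x, y, z in cm, then the turn, a rotation vector about the world's x, y, z in degrees, then the opening, from 0 (shut) to 1 (fully open). A call has exactly 5 rows; each row shifts and turns the commanded pose from where the row before left it; what a row does not reach is not made up. A row lasts 1/12 s, in which the tool goes at most 41.7 mm and 7.16 degrees, less where a joint would pass 70% of its speed; a pose out of reach is approached as far as the arm can. A call with a gripper value outside its range is refused whole. The fingers move at their own pace and stop on an object; "force" is the grip in N (left out, the last holds). Time passes only in rows, so rows that do not move let the fingers close, or fill a call up. It gives the time, the measured TCP pose, the force, the opening and the grip force at its end, in the units of the state.
- ctrl.get_state(): the state, without advancing time (a new reading comes with each control period).
- ctrl.get_image(name): name is "side" or "top" or "wrist"; returns (picture, depth): 480x640x3 uint8, red, green, blue; 480x640 float32, m along the optical axis (not along the pixel's ray), 0 where there is no reading.
- ctrl.camera_params(name): a dict with "intrinsics" (3x3 intrinsics, pixels), "rvec" (rotation vector, rad) and "tvec" (3), from world to camera coordinates, as OpenCV has them; the wrist camera has in their place "hand_eye" (4x4, takes a point from camera to tool coordinates, whose origin is the TCP and whose axes are the flange's). Camera axes: x right, y down, z forward; pixel columns grow to the right and rows downward; lengths in m; the calibration is good to about 2 mm. A picture is of the moment at which its call begins: read the wrist's pose just before it. camera_params takes no time and is no camera call.
- ctrl.close_job(): hands the job in; it is judged then, once.
The state is a dict: "time": time; "joint_positions": joint angles; "qd": joint speeds; "joint_torque": joint torques, N m; "position": TCP position; "tool_rot": TCP orientation; "ft_force": force on the tool from outside, world axes, zero at the start; "torque": the same for the moment, N m; "grip_width": opening from 0.0 (shut) to 1.0 (fully open); "grip_force": force on a finger pad.
Only numpy, scipy, OpenCV 4.12 (cv2) and the standard library are available. Lean on these libraries where they do the work, as an engineer would, in place of code of your own. Each camera call takes 0.05 s, during which the arm holds its last target. There are 200 camera calls.

## Working session

There is one attempt and no reset: what is moved stays moved. The work goes in short steps, Python scripts to look and compute and a tool call to move; the robot and the scene stay as the last step left them, time stands still between calls to the robot, and variables do not carry over. Pictures are saved under pics/ and viewed, at most 10 in all, crops included, and the job is handed in when it is done.

Besides the shell and the picture viewer there is one more tool, called after "Call:" in YAML: its name, and indented under it one key for each argument. step_arm: Moves the arm, as the interface text tells. Its arguments: {"type":"object","properties":{"targets":{"type":"array"},"force":{"type":"number"}},"required":["targets"]}

```bash
ls; mkdir -p pics; cat > h.py <<'E'
import numpy as np, cv2
from scipy.spatial.transform import Rotation as R
from bench import ctrl
def cam(n,st=None):
    p=ctrl.camera_params(n);K=np.array(p["intrinsics"])
    if n=="wrist":
        T=np.eye(4);T[:3,:3]=R.from_rotvec(st["tool_rot"]).as_matrix();T[:3,3]=st["position"]
        return K,T@np.array(p["hand_eye"])
    T=np.eye(4);T[:3,:3]=cv2.Rodrigues(np.array(p["rvec"],float))[0];T[:3,3]=np.ravel(p["tvec"])
    return K,np.linalg.inv(T)
def cloud(n,tag):
    st=ctrl.get_state();im,d=ctrl.get_image(n);K,T=cam(n,st)
    v,u=np.mgrid[:480,:640]
    P=np.stack([(u-K[0,2])/K[0,0]*d,(v-K[1,2])/K[1,1]*d,d],-1)@T[:3,:3].T+T[:3,3]
    P[d==0]=np.nan
    cv2.imwrite(f"pics/{tag}.png",im[:,:,::-1]);np.savez(f"{tag}.npz",im=im,P=P,K=K,T=T)
    return im,P
E
python3 - <<'E'
from h import *
for n in("side","top","wrist"): cloud(n,n+"0")
a=cv2.imread("pics/side0.png")
s=ctrl.get_state();print(s["time"],s["position"],s["tool_rot"],s["grip_width"],ctrl.tcp_to_grasp)
E
```

```text
pics
0.15 [0.27604013 0.58804234 0.22175272] [-6.83687248e-01 -3.06608276e+00  2.17271308e-03] 0.9978588763348575 -0.0187
```

View pics/top0.png

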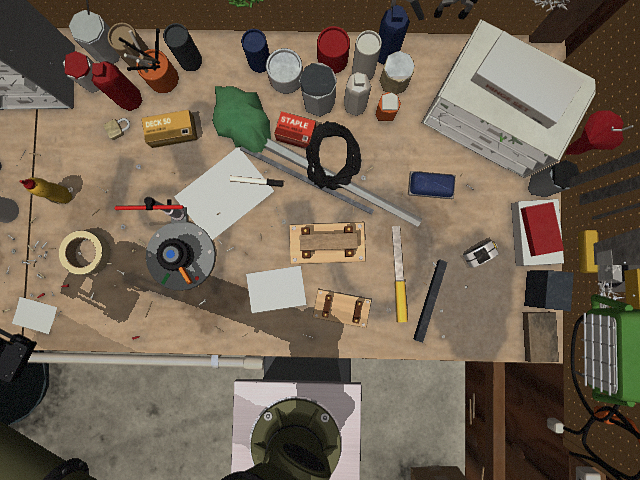

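View pics/side0.png

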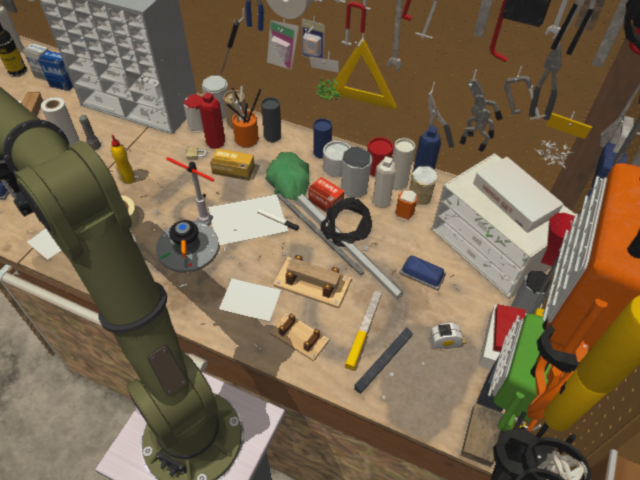

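Top picture: the stand is at (178,255), with its orange tab at (186,274) and the red rod from (115,208) to (183,206). There are two cradles: the larger at (328,242) holding the blank, and a smaller empty one at (342,308). I choose the larger one. Other strips that could be mistaken for the blank are the white papers, the black bar (430,300) and the grey rails (340,180), and none of them match. Next is a close crop plus measurements.

```bash
python3 - <<'E'
from h import *
a=cv2.imread("pics/top0.png")
c1=cv2.resize(a[190:295,105:225],None,fx=5,fy=5,interpolation=cv2.INTER_CUBIC)
c2=cv2.resize(a[190:295,282:382],None,fx=5,fy=5,interpolation=cv2.INTER_CUBIC)
o=np.hstack([c1,c2]);print(o.shape);cv2.imwrite("pics/crop1.png",cv2.resize(o,(800,int(o.shape[0]*800/o.shape[1]))))
for n in("top0","side0"):
    z=np.load(n+".npz");P=z["P"];hsv=cv2.cvtColor(z["im"],cv2.COLOR_RGB2HSV);H,S,V=[hsv[...,i].astype(int) for i in range(3)]
    X,Y,Z=P[...,0],P[...,1],P[...,2]
    print(n, "center px top:", P[255,172] if n=="top0" else "")
    near=(X>.3)&(X<.8)&(Y>.1)&(Y<.7)
    red=((H<6)|(H>174))&(S>150)&(Z>.12)&(Z<.3)&near
    Q=P[red];print("rod",len(Q))
    if len(Q)>20:
        m=np.median(Q,0);u,s,vt=np.linalg.svd(Q-m);d=vt[0]*np.sign(vt[0][1]);t=(Q-m)@d
        print(m,d,"ends",m+d*t.min(),m+d*t.max(),"mid",m+d*(t.min()+t.max())/2,"slope",np.arcsin(d[2]),s)
    org=(H>6)&(H<20)&(S>180)&(V>120)&(Z>.05)&(Z<.09)&near;Q=P[org];print("tab",len(Q),np.median(Q,0),Q.min(0),Q.max(0))
    # wood blank
    w=(Z>.052)&(Z<.066)&(X>.4)&(X<.65)&(Y>-.3)&(Y<.1);Q=P[w];print("blank",len(Q),np.median(Q,0),cv2.minAreaRect((Q[:,:2]*1000).astype(np.float32)))
    w=(Z>.006)&(Z<.018)&(X>.3)&(X<.75)&(Y>.15)&(Y<.55)&(S<60);Q=P[w]
    print("foot",len(Q),cv2.minEnclosingCircle((Q[:,:2]*1000).astype(np.float32)) if len(Q) else 0)
E
```

```text
(525, 1100, 3)
top0 center px top: [0.45663694 0.29878752 0.08843387]
rod 342
[0.55340514 0.34041616 0.21885324] [ 0.17960911  0.96089141 -0.21078015] ends [0.53736846 0.25462147 0.23767308] [0.60705175 0.62742038 0.15589629] mid [0.5722101  0.44102093 0.19678469] slope -0.21237297579860023 [2.90496789 0.35075199 0.09160968]
tab 62 [0.41013081 0.2698066  0.07898474] [0.39128179 0.25606046 0.07249832] [0.42896535 0.28466197 0.08444505]
blank 1056 [ 0.50035956 -0.07004484  0.0582304 ] ((499.87445068359375, -71.05865478515625), (73.6309814453125, 138.71739196777344), 2.5403685569763184)
foot 3035 ((544.5446166992188, 338.8563537597656), 268.47833251953125)
side0 center px top: 
rod 182
[0.55132945 0.33195366 0.22081301] [ 0.17240763  0.96241354 -0.20984708] ends [0.53682905 0.25100952 0.23846228] [0.60510578 0.6321438  0.1553588 ] mid [0.57096742 0.44157666 0.19691054] slope -0.21141855309445895 [1.98858195 0.25160102 0.05318524]
tab 64 [0.41135218 0.27302186 0.07800134] [0.39165102 0.25955399 0.06539735] [0.43519598 0.2895904  0.08604749]
blank 777 [ 0.49647158 -0.06965452  0.0576515 ] ((498.2508544921875, -68.74434661865234), (76.61326599121094, 140.5838165283203), 3.559274196624756)
foot 1891 ((559.3479614257812, 285.6231994628906), 223.66908264160156)
```

View pics/crop1.png

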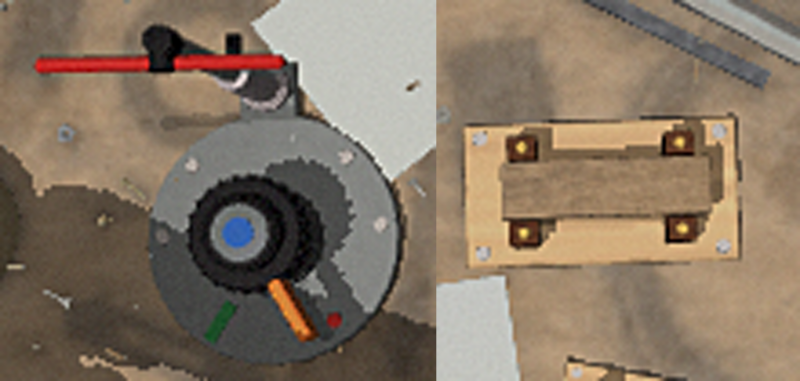

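The crop shows the large cradle holding the plain blank. On the stand, the tab sits near the red dot and the green mark lies clockwise from it. Next I'll refine the lens axis, rod line, tab angle and mast top.

```bash
python3 - <<'E'
from h import *
def ray(z,u,v,h):
    K,T=z["K"],z["T"];d=T[:3,:3]@np.linalg.solve(K,[u,v,1.]);o=T[:3,3];return o+d*(h-o[2])/d[2]
z=np.load("top0.npz");f=lambda cx,cy:(105+cx/3.636,190+cy/3.636)
print("lens",ray(z,*f(238,232),.088))
for n,c,h in(("green",(219,322),.012),("red",(334,320),.012),("tabin",(274,284),.08),("tabout",(309,333),.08),("mastfoot",(265,92),.03)):print(n,ray(z,*f(*c),h))
for n in("top0","side0"):
    z=np.load(n+".npz");P=z["P"];hsv=cv2.cvtColor(z["im"],cv2.COLOR_RGB2HSV);H,S,V=[hsv[...,i].astype(int) for i in range(3)]
    X,Y,Z=P[...,0],P[...,1],P[...,2]
    red=((H<6)|(H>174))&(S>150)&(Z>.12)&(Z<.3)&(X>.5)&(X<.62)&(Y>.2)&(Y<.46)
    Q=P[red];
    for _ in range(3):
        m=Q.mean(0);d=np.linalg.svd(Q-m)[2][0];r=np.linalg.norm(np.cross(Q-m,d),axis=1);Q=Q[r<.01]
    d*=np.sign(d[1]);t=(Q-m)@d
    print(n,len(Q),"d",d,"ends",m+d*t.min(),m+d*t.max(),"mid",m+d*(t.min()+t.max())/2,"slope",np.arcsin(d[2]),"yaw",np.arctan2(-d[0],d[1]),t.max()-t.min())
    k=(X>.5)&(X<.62)&(Y>.22)&(Y<.38)&(Z>.1)&~red;print("mast top",np.nanmax(Z[k]),np.median(P[k],0))
    hh=(Z>.083)&(Z<.092)&(abs(X-.45)<.04)&(abs(Y-.3)<.05)&(S>120)&(H>90)&(H<130);print("blue lens",hh.sum(),P[hh].mean(0))
    w=(Z>.055)&(Z<.0625)&(abs(X-.5)<.025)&(Y>-.16)&(Y<.02);Q=P[w];print("blank",cv2.minAreaRect((Q[:,:2]*1000).astype(np.float32)),np.median(Q[:,2]))
    for x in(-.12,-.07,-.02):
        q=P[w&(abs(Y-x)<.015)];print(x,np.percentile(q[:,0],[3,97]))
E
```

```text
lens [0.45939735 0.30271274 0.088     ]
green [0.40015562 0.33645447 0.012     ]
red [0.40342765 0.25680993 0.012     ]
tabin [0.42625231 0.28001532 0.08      ]
tabout [0.39484831 0.25571119 0.08      ]
mastfoot [0.55859155 0.30620268 0.03      ]
top0 246 d [-0.08144998  0.96210846  0.26021764] ends [0.55659862 0.24335422 0.20866138] [0.54549455 0.37451847 0.24413685] mid [0.55104659 0.30893635 0.22639911] slope 0.26324759705338563 yaw 0.08445641671369324 0.13633000017714075
mast top 0.23631053067681473 [0.56094079 0.30762446 0.22836177]
blue lens 46 [0.45937073 0.3035152  0.08926024]
blank ((499.3653564453125, -71.11054992675781), (139.2800750732422, 47.01538848876953), 88.9381332397461) 0.058718766040988024
-0.12 [0.4787113  0.52113072]
-0.07 [0.48337172 0.51762882]
-0.02 [0.47993846 0.51850811]
side0 138 d [-0.07404141  0.96368773  0.25656154] ends [0.55449905 0.24562629 0.20894667] [0.54439964 0.37707543 0.24394223] mid [0.54944934 0.31135086 0.22644445] slope 0.2594629706892811 yaw 0.0766806860392931 0.13640221827995253
mast top 0.2452522264205419 [0.55785634 0.31024868 0.1866525 ]
blue lens 24 [0.46121832 0.30553378 0.08783132]
blank ((500.0601806640625, -68.54521179199219), (141.14208984375, 49.63911437988281), 89.9383316040039) 0.05829797322912156
-0.12 [0.48076062 0.52002252]
-0.07 [0.47885182 0.51652524]
-0.02 [0.47744232 0.52056298]
```

Call:
step_arm:
  targets:
    - [1.3,-3.2,0,0,0,6,1]
    - [1.3,-3.2,0,0,0,6,1]
    - [1.3,-3.2,0,0,0,6,1]
    - [1.3,-3.2,0,0,0,6,1]
    - [1.3,-3.2,0,0,0,6,1]
  force: 10

```text
time: 0.57
position: [0.3415, 0.4267, 0.2222]
tool_rot: [0.142, -3.138, 0.001]
ft_force: [0.2, -1.1, -0.6]
grip_width: 0.996
grip_force: 0.0
```

Call:
step_arm:
  targets:
    - [1.3,-3.2,0,0,0,6,1]
    - [1.3,-3.2,0,0,0,6,1]
    - [1.3,-3.2,0,0,0,6,1]
    - [1.3,-3.2,0,0,0,6,1]
    - [1.3,-3.2,0,0,0,6,1]

```text
time: 0.98
position: [0.4064, 0.2666, 0.2225]
tool_rot: [0.949, -2.995, -0.0]
ft_force: [1.4, 1.7, -0.7]
grip_width: 0.997
grip_force: 0.0
```

```bash
python3 - <<'E'
from h import *
s=ctrl.get_state();print(s["time"],s["position"],s["tool_rot"],s["joint_positions"],s["ft_force"])
m=R.from_rotvec(s["tool_rot"]).as_matrix();print("tool y ang",np.degrees(np.arctan2(m[1,1],m[0,1])),m[:,2])
im,P=cloud("wrist","w1")
hsv=cv2.cvtColor(im,cv2.COLOR_RGB2HSV);H,S,V=[hsv[...,i].astype(int) for i in range(3)]
Z=P[...,2]
o=(H>6)&(H<20)&(S>180)&(V>120)&(Z>.07)&(Z<.09);Q=P[o];print("tab",len(Q),Q.mean(0),cv2.minAreaRect((Q[:,:2]*1000).astype(np.float32)))
b=(S>120)&(H>90)&(H<130)&(Z>.07)&(Z<.1);Q=P[b];print("lens",len(Q),Q.mean(0) if len(Q) else 0)
E
```

```text
0.9833 [0.40639824 0.266629   0.22248355] [ 9.48811575e-01 -2.99485371e+00 -2.97225104e-04] [-0.72425212 -0.0289624   0.08748755  1.84755902  0.00241414  1.32285665
  1.54702331] [ 1.44506231  1.68903761 -0.67180375]
tool y ang 125.15786119034222 [-8.93389611e-05  1.70186731e-04 -9.99999982e-01]
tab 471 [0.40779901 0.27284809 0.07973105] ((408.1333923339844, 272.8974609375), (43.57942199707031, 8.766907691955566), 33.80546569824219)
lens 55 [0.45193087 0.30109379 0.09052083]
```

View pics/w1.png

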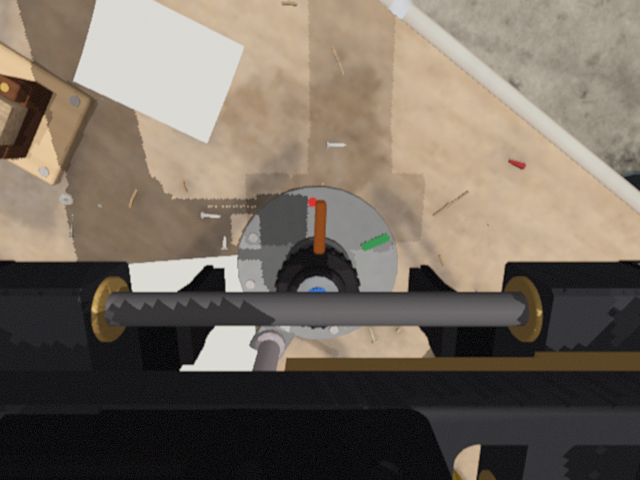

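The wrist view shows the tab at (320,228) with the red dot at (312,202) and the green mark at (375,242). The tab angle is about 214° in world. I'll descend over the tab and grip it.

Call:
step_arm:
  targets:
    - [-0.1,0.1,-3.5,0,0,-1,1]
    - [-0.1,0.1,-3.5,0,0,0,1]
    - [0,0,-3.5,0,0,0,1]
    - [0,0,-3.5,0,0,0,1]
    - [0,0,-3.2,0,0,0,0.8]

```text
time: 1.45
position: [0.4035, 0.2701, 0.0487]
tool_rot: [0.914, -3.005, 0.0]
ft_force: [-0.2, -0.4, -0.1]
grip_width: 0.972
grip_force: 0.0
```

Call:
step_arm:
  targets:
    - [0,0,0,0,0,0,0.5]
    - [0,0,0,0,0,0,0]
    - [0,0,0,0,0,0,0]
    - [0,0,0,0,0,0,0]
    - [0,0,0,0,0,0,0]

```text
time: 1.87
position: [0.4057, 0.2716, 0.0528]
tool_rot: [-0.914, 3.002, 0.003]
ft_force: [-0.4, -0.4, -0.8]
grip_width: 0.633
grip_force: 0.0
```

Call:
step_arm:
  targets:
    - [0,0,0,0,0,0,0]
    - [0,0,0,0,0,0,0]
    - [0,0,0,0,0,0,0]
    - [0,0,0,0,0,0,0]
    - [0,0,0,0,0,0,0]

```text
time: 2.28
position: [0.4042, 0.2704, 0.0507]
tool_rot: [-0.915, 3.005, 0.0]
ft_force: [-0.3, 0.5, -0.2]
grip_width: 0.251
grip_force: 0.0
```

Call:
step_arm:
  targets:
    - [0,0,0,0,0,0,0]
    - [0,0,0,0,0,0,0]
    - [0,0,0,0,0,0,0]
    - [0,0,0,0,0,0,0]
    - [0,0,0,0,0,0,0]

```text
time: 2.7
position: [0.4043, 0.2701, 0.0505]
tool_rot: [0.914, -3.006, 0.0]
ft_force: [0.4, -1.5, 0.0]
grip_width: 0.121
grip_force: 10.0
```

Call:
step_arm:
  targets:
    - [-0.34,0.6,0,0,0,-6,0]
    - [-0.26,0.63,0,0,0,-6,0]
    - [-0.21,0.66,0,0,0,-6,0]
    - [-0.13,0.67,0,0,0,-6,0]
    - [-0.06,0.68,0,0,0,-6,0]

```text
time: 3.12
position: [0.3945, 0.3016, 0.0505]
tool_rot: [0.096, -3.14, 0.003]
ft_force: [0.8, -5.0, 2.5]
grip_width: 0.118
grip_force: 10.0
```

Call:
step_arm:
  targets:
    - [0.02,0.69,0,0,0,-6,0]
    - [0.08,0.68,0,0,0,-6,0]
    - [0.15,0.67,0,0,0,-6,0]
    - [0.12,0.33,0,0,0,-3,0]
    - [0.12,0.32,0,0,0,-3,0]

```text
time: 3.53
position: [0.3989, 0.3284, 0.0505]
tool_rot: [-0.554, -3.091, 0.004]
ft_force: [-2.0, -4.7, 4.5]
grip_width: 0.118
grip_force: 10.1
```

Call:
step_arm:
  targets:
    - [0.09,0.21,0,0,0,-2,0]
    - [0.1,0.21,0,0,0,-2,0]
    - [0.1,0.2,0,0,0,-2,0]
    - [0,0,0,0,0,0,0]
    - [0,0,0,0,0,0,0]

```text
time: 3.95
position: [0.4019, 0.335, 0.0505]
tool_rot: [-0.71, -3.06, 0.002]
ft_force: [-0.7, -4.3, 2.8]
grip_width: 0.117
grip_force: 10.2
```

```bash
python3 - <<'E'
from h import *
s=ctrl.get_state();print(s["time"],s["position"],s["ft_force"],s["torque"])
im,P=cloud("top","t1")
a=cv2.imread("pics/t1.png");cv2.imwrite("pics/t1c.png",cv2.resize(a[215:300,135:225],None,fx=6,fy=6,interpolation=cv2.INTER_CUBIC))
E
```

```text
3.95 [0.40192584 0.33499209 0.05049269] [-0.68611713 -4.28100162  2.80863381] [-0.91395964  0.12320025 -0.20969409]
```

Call:
step_arm:
  targets:
    - [0.1,0.2,0,0,0,-2,0]
    - [0.1,0.2,0,0,0,-2,0]
    - [0,0,0,0,0,0,0]
    - [0,0,0,0,0,0,0]
    - [0,0,0,0,0,0,0]

```text
time: 4.42
position: [0.4031, 0.3369, 0.0504]
tool_rot: [-0.815, -3.032, 0.009]
ft_force: [-4.0, -9.7, 8.9]
grip_width: 0.113
grip_force: 10.0
```

Call:
step_arm:
  targets:
    - [0.1,0.2,0,0,0,0,0]
    - [0.1,0.2,0,0,0,0,0]
    - [0,0,0,0,0,0,0]
    - [0,0,0,0,0,0,0]
    - [0,0,0,0,0,0,0]

```text
time: 4.83
position: [0.403, 0.337, 0.0496]
tool_rot: [-0.816, -3.029, 0.022]
ft_force: [-8.8, -17.4, 14.6]
grip_width: 0.116
grip_force: 9.9
```

At the stop: no more motion and the force is rising. I'll relax the push, open and lift.

Call:
step_arm:
  targets:
    - [-0.1,-0.2,0,0,0,0,0]
    - [-0.12,-0.25,0,0,0,0,0]
    - [0,0,0,0,0,0,0.3]
    - [0,0,0,0,0,0,0.5]
    - [0,0,0,0,0,0,0.6]

```text
time: 5.25
position: [0.4038, 0.341, 0.0508]
tool_rot: [0.815, 3.034, 0.004]
ft_force: [-0.1, 0.4, 0.8]
grip_width: 0.257
grip_force: 0.0
```

Call:
step_arm:
  targets:
    - [0,0,0,0,0,0,0.7]
    - [0,0,0,0,0,0,0.7]
    - [0,0,1.5,0,0,0,0.7]
    - [0,0,4,0,0,0,0.7]
    - [0,0,4,0,0,0,0.7]

```text
time: 5.67
position: [0.4025, 0.3388, 0.1451]
tool_rot: [-0.815, -3.032, 0.005]
ft_force: [0.8, 1.0, 1.3]
grip_width: 0.631
grip_force: 0.0
```

Call:
step_arm:
  targets:
    - [0.9,-3.5,2,0,0,-6,0.8]
    - [0.9,-4,0,0,0,-6,0.8]
    - [0.9,-4,0,0,0,-6,0.8]
    - [0.9,-4,0,0,0,-6,0.8]
    - [0.9,-4,0,0,0,-6,0.8]

```text
time: 6.08
position: [0.4492, 0.1433, 0.1662]
tool_rot: [1.579, 2.715, 0.003]
ft_force: [0.4, 0.0, -0.3]
grip_width: 0.797
grip_force: 0.0
```

```bash
python3 - <<'E'
from h import *
s=ctrl.get_state();print(s["time"],s["position"],s["tool_rot"],s["joint_positions"],s["ft_force"])
m=R.from_rotvec(s["tool_rot"]).as_matrix();print("tool y ang",np.degrees(np.arctan2(m[1,1],m[0,1])))
im,P=cloud("top","t2")
a=cv2.imread("pics/t2.png");cv2.imwrite("pics/t2c.png",cv2.resize(a[195:300,105:255],None,fx=5,fy=5,interpolation=cv2.INTER_CUBIC))
E
```

```text
6.0833 [0.44919549 0.14328075 0.16615235] [1.57912618 2.71504772 0.00298477] [-0.69992275 -0.03356574  0.33066695  1.96533437  0.01098759  1.20609802
  0.14387852] [ 0.38408886  0.03781481 -0.26601457]
tool y ang 29.633698826386507
```

View pics/t2c.png

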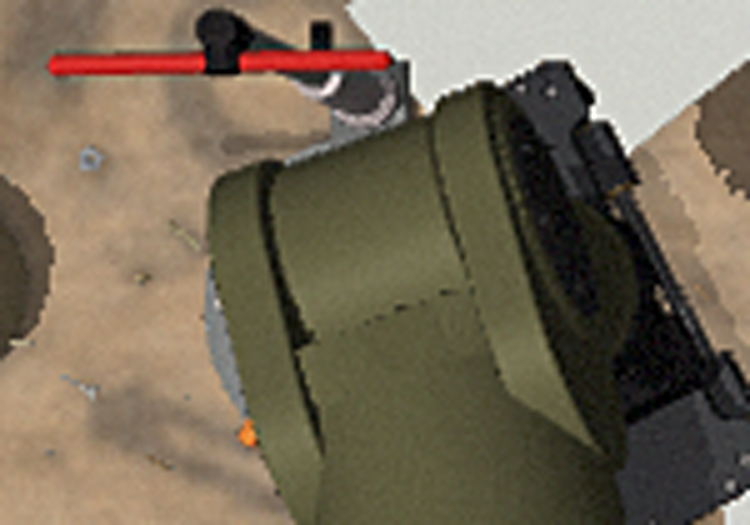

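The arm hides the stand in this picture; only the tab end, at (248,432), shows on the green side. The rod is unchanged. I'll go over the cradle and check both from there.

Call:
step_arm:
  targets:
    - [0.8,-3.6,1,0,0,-5,1]
    - [0.8,-3.6,1,0,0,-5,1]
    - [0.8,-3.6,1,0,0,-5,1]
    - [0.8,-3.6,1,0,0,-5,1]
    - [0.9,-3.5,1,0,0,-5,1]

```text
time: 6.55
position: [0.4902, -0.0359, 0.2165]
tool_rot: [2.129, 2.31, 0.002]
ft_force: [0.8, 0.1, -0.8]
grip_width: 0.989
grip_force: 0.0
```

Call:
step_arm:
  targets:
    - [0.9,-3.4,0,0,0,-2,1]
    - [0,0,0,0,0,0,1]
    - [0,0,0,0,0,0,1]
    - [0,0,0,0,0,0,1]
    - [0,0,0,0,0,0,1]

```text
time: 6.97
position: [0.4987, -0.0666, 0.2153]
tool_rot: [-2.161, -2.279, -0.0]
ft_force: [0.0, 0.5, -0.4]
grip_width: 1.003
grip_force: 0.0
```

```bash
python3 - <<'E'
from h import *
s=ctrl.get_state();print(s["time"],s["position"],s["tool_rot"],s["joint_positions"])
m=R.from_rotvec(s["tool_rot"]).as_matrix();print("tool y ang",np.degrees(np.arctan2(m[1,1],m[0,1])))
im,P=cloud("wrist","w3");im2,P2=cloud("top","t3");_,P3=cloud("side","s3")
a=im2[190:295,105:225];a=cv2.resize(a,(480,420));b=cv2.resize(im,(320,240));o=np.zeros((420,800,3),np.uint8);o[:,:480]=a;o[:240,480:]=b
cv2.imwrite("pics/c3.png",o[:,:,::-1])
X,Y,Z=[P[...,i] for i in range(3)]
w=(Z>.054)&(Z<.064)&(abs(X-.5)<.035)&(Y>-.17)&(Y<.03);Q=P[w]
print("blank",len(Q),Q.mean(0))
for y in np.arange(-.14,.01,.02):
    q=P[w&(abs(Y-y)<.01)]
    if len(q)>20:print(round(y,2),len(q),np.percentile(q[:,0],[1,50,99]))
q=P[w&(abs(X-.5)<.015)];print("yends",np.percentile(q[:,1],[.5,99.5]))
for im_,P_ in((im2,P2),):
    hsv=cv2.cvtColor(im_,cv2.COLOR_RGB2HSV);H,S,V=[hsv[...,i].astype(int) for i in range(3)];Z=P_[...,2]
    o=(H>6)&(H<20)&(S>180)&(V>120)&(Z>.06)&(Z<.09)&(P_[...,1]>.2)&(P_[...,1]<.42)&(P_[...,0]<.5);Q=P_[o];print("tab",len(Q),Q.mean(0),cv2.minAreaRect((Q[:,:2]*1000).astype(np.float32)))
E
```

```text
6.9667 [ 0.4987307  -0.06659141  0.21528046] [-2.16112508e+00 -2.27917560e+00 -2.29123840e-04] [-4.78108186e-01 -2.66843523e-03  5.62299783e-01  1.83588888e+00
  8.91679110e-04  1.30842987e+00  1.37117971e-01]
tool y ang 3.045838305588908
blank 6894 [ 0.49863823 -0.06313995  0.05861842]
-0.14 205 [0.48378216 0.49993214 0.52049823]
-0.12 1061 [0.46687456 0.50067764 0.5337086 ]
-0.1 880 [0.48145769 0.5007986  0.52666227]
-0.08 897 [0.4806477  0.49925043 0.51803319]
-0.06 929 [0.47985345 0.49815972 0.5166069 ]
-0.04 980 [0.4781103  0.49690652 0.51566317]
-0.02 1223 [0.46645802 0.49648462 0.52969207]
0.0 719 [0.46723063 0.49793378 0.52958045]
yends [-0.13438137  0.00120826]
tab 56 [0.4083256  0.33230927 0.07822618] ((408.39599609375, 332.34423828125), (8.450199127197266, 43.22688674926758), 59.40559387207031)
```

View pics/c3.png

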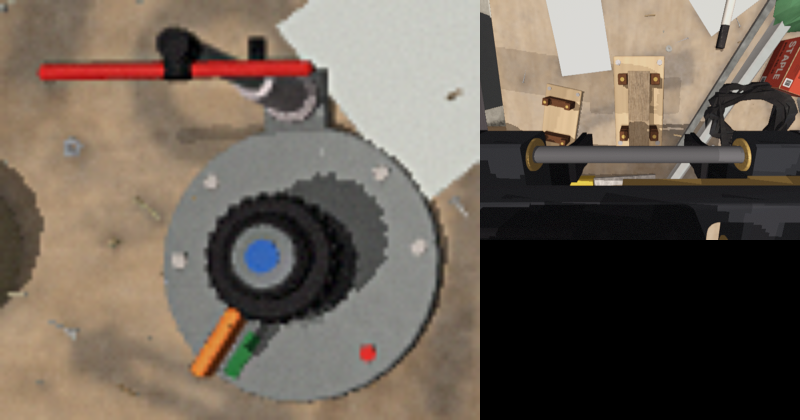

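The collar is locked: the tab is at crop (215,342), angle about 150–152°, with the green mark directly below it (the offset is parallax). The blank lies at about (0.4985, −0.067), yaw 3.7°. I'll descend and grasp it.

Call:
step_arm:
  targets:
    - [0,-0.1,-3.7,0,0,0.7,1]
    - [0,0,-3.7,0,0,0,1]
    - [0,0,-3.7,0,0,0,1]
    - [0,0,-3.6,0,0,0,1]
    - [0,0,-3.4,0,0,0,1]
  force: 25

```text
time: 7.53
position: [0.4984, -0.0685, 0.0329]
tool_rot: [-2.149, -2.291, -0.001]
ft_force: [-0.5, 0.3, -0.4]
grip_width: 0.998
grip_force: 0.0
```

Call:
step_arm:
  targets:
    - [0,0,0,0,0,0,1]
    - [0,0,0,0,0,0,0.7]
    - [0,0,0,0,0,0,0.5]
    - [0,0,0,0,0,0,0.3]
    - [0,0,0,0,0,0,0.3]

```text
time: 7.95
position: [0.5008, -0.0694, 0.0369]
tool_rot: [2.149, 2.288, 0.006]
ft_force: [-0.4, 0.6, 0.1]
grip_width: 0.783
grip_force: 0.0
```

Call:
step_arm:
  targets:
    - [0,0,0,0,0,0,0.3]
    - [0,0,0,0,0,0,0.3]
    - [0,0,0,0,0,0,0.3]
    - [0,0,0,0,0,0,0.3]
    - [0,0,0,0,0,0,0.3]

```text
time: 8.37
position: [0.499, -0.0695, 0.0348]
tool_rot: [2.151, 2.289, 0.001]
ft_force: [0.3, 0.1, 1.6]
grip_width: 0.432
grip_force: 25.0
```

Call:
step_arm:
  targets:
    - [0,0,1,0,0,0,0.3]
    - [0,0,2.5,0,0,0,0.3]
    - [0,0,3.5,0,0,0,0.3]
    - [0,0,3.5,0,0,0,0.3]
    - [0,0,3.5,0,0,0,0.3]

```text
time: 8.78
position: [0.498, -0.07, 0.1764]
tool_rot: [-2.152, -2.288, 0.001]
ft_force: [0.8, 0.8, -0.8]
grip_width: 0.438
grip_force: 25.0
```

Call:
step_arm:
  targets:
    - [0,0,3,0,0,0,0.3]
    - [0,0,3,0,0,0,0.3]
    - [0,0,2,0,0,0,0.3]
    - [0,0,0,0,0,0,0.3]
    - [0,0,0,0,0,0,0.3]

```text
time: 9.2
position: [0.4991, -0.0698, 0.2558]
tool_rot: [2.151, 2.288, 0.003]
ft_force: [0.2, 0.5, -2.0]
grip_width: 0.435
grip_force: 25.0
```

```bash
python3 - <<'E'
from h import *
s=ctrl.get_state();print(s["time"],s["position"],s["tool_rot"],s["joint_positions"],s["grip_width"])
m=R.from_rotvec(s["tool_rot"]).as_matrix();print(m.round(3));print(np.array(ctrl.camera_params("wrist")["hand_eye"]).round(3))
for n in("side","top"):
    im,P=cloud(n,n[0]+"4")
# rod edges in top & side via red mask: fit centre line rays and triangulate
L=[]
for n in("t4","s4"):
    z=np.load(n+".npz");P=z["P"];hsv=cv2.cvtColor(z["im"],cv2.COLOR_RGB2HSV);H,S,V=[hsv[...,i].astype(int) for i in range(3)]
    k=((H<6)|(H>174))&(S>120)&(P[...,2]>.15)&(P[...,2]<.3)&(P[...,0]>.5)&(P[...,0]<.62)&(P[...,1]>.2)&(P[...,1]<.42)
    v,u=np.nonzero(k);q=np.c_[u,v].astype(float);c=q.mean(0);d=np.linalg.svd(q-c)[2][0];d*=np.sign(-d[0]);t=(q-c)@d
    e=[c+d*(t.min()-.3),c+d*(t.max()+.3)];print(n,len(q),np.round(e,1))
    K,T=z["K"],z["T"];r=[T[:3,:3]@np.linalg.solve(K,[*p,1.]) for p in e];L.append((T[:3,3],r))
pts=[]
for i in(0,1):
    (o1,r1),(o2,r2)=L;A=np.c_[r1[i],-r2[i]];x=np.linalg.lstsq(A,o2-o1,rcond=None)[0]
    a,b=o1+r1[i]*x[0],o2+r2[i]*x[1];print("end",(a+b)/2,"gap",np.linalg.norm(a-b));pts.append((a+b)/2)
d=pts[1]-pts[0];print("mid",(pts[0]+pts[1])/2,"len",np.linalg.norm(d),"slope",np.arctan2(d[2],np.hypot(*d[:2])),"yaw",np.arctan2(-d[0],d[1]))
# plane normals intersection
n1,n2=[np.cross(r[0],r[1]) for o,r in L];d=np.cross(n1,n2);d/=np.linalg.norm(d);d*=np.sign(d[1]);print("dir",d,np.arcsin(d[2]),np.arctan2(-d[0],d[1]))
E
```

```text
9.2 [ 0.49910985 -0.06981885  0.25581816] [2.15072185 2.28806535 0.00278698] [-0.49107279 -0.02755213  0.57171928  1.77517198  0.01463424  1.38741588
  0.13970075] 0.4346808998112351
[[-0.062  0.998  0.002]
 [ 0.998  0.062  0.   ]
 [ 0.     0.002 -1.   ]]
[[ 0.001 -0.969 -0.246  0.068]
 [ 1.     0.001 -0.    -0.001]
 [ 0.    -0.246  0.969 -0.162]
 [ 0.     0.     0.     1.   ]]
t4 250 [[183.3 206.3]
 [114.7 207.7]]
s4 52 [[185.  166.7]
 [166.4 157.5]]
end [0.52776642 0.25634829 0.27578622] gap 0.0751730996107651
end [0.54536707 0.37584924 0.24307212] gap 0.001036667851870281
mid [0.53656674 0.31609877 0.25942917] len 0.12514180417524776 slope -0.2644891382296742 yaw -0.14623320144781493
dir [-0.08577164  0.95227287  0.29294983] 0.2973105682701759 0.08982804907178465
```

```bash
python3 - <<'E'
from h import *
for pair in(("top0","side0"),("t3","s3")):
    L=[]
    for n in pair:
        z=np.load(n+".npz");P=z["P"];hsv=cv2.cvtColor(z["im"],cv2.COLOR_RGB2HSV);H,S,V=[hsv[...,i].astype(int) for i in range(3)]
        k=((H<6)|(H>174))&(S>120)&(P[...,2]>.15)&(P[...,2]<.3)&(P[...,0]>.5)&(P[...,0]<.62)&(P[...,1]>.2)&(P[...,1]<.42)
        v,u=np.nonzero(k);q=np.c_[u,v].astype(float);c=q.mean(0);d=np.linalg.svd(q-c)[2][0];d*=np.sign(-d[0]);t=(q-c)@d
        e=[c+d*(t.min()),c+d*(t.max())];print(n,len(q),np.round(e,1))
        K,T=z["K"],z["T"];r=[T[:3,:3]@np.linalg.solve(K,[*p,1.]) for p in e];L.append((T[:3,3],r))
    pts=[]
    for i in(0,1):
        (o1,r1),(o2,r2)=L;A=np.c_[r1[i],-r2[i]];x=np.linalg.lstsq(A,o2-o1,rcond=None)[0]
        a,b=o1+r1[i]*x[0],o2+r2[i]*x[1];print("end",(a+b)/2,"gap",np.linalg.norm(a-b));pts.append((a+b)/2)
    d=pts[1]-pts[0];print("mid",(pts[0]+pts[1])/2,"len",np.linalg.norm(d),"slope",np.arctan2(d[2],np.hypot(*d[:2])),"yaw",np.arctan2(-d[0],d[1]))
    n1,n2=[np.cross(r[0],r[1]) for o,r in L];d=np.cross(n1,n2);d/=np.linalg.norm(d);d*=np.sign(d[1]);print("dir",np.arcsin(d[2]),np.arctan2(-d[0],d[1]))
E
```

```text
top0 247 [[183.  206.3]
 [115.  207.7]]
side0 143 [[213.1 179.8]
 [166.2 157.5]]
end [0.55589838 0.24508711 0.20796703] gap 0.003434124414976913
end [0.54529134 0.37581369 0.24290059] gap 0.0020832942192235003
mid [0.55059486 0.3104504  0.22543381] len 0.1357287782603213 slope 0.26030748391478997 yaw 0.08096171053979495
dir 0.26928708058144807 0.08475286022500783
t3 251 [[183.  206.2]
 [115.  207.7]]
s3 66 [[187.5 167.9]
 [166.3 157.4]]
end [0.53082906 0.25638268 0.26827839] gap 0.06854965947838111
end [0.54516147 0.37548486 0.24352197] gap 0.001956046794977628
mid [0.53799527 0.31593377 0.25590018] len 0.1224892996399889 slope -0.2035127623251526 yaw -0.11976117892078152
dir 0.30052634726597305 0.09081001269632046
```

Call:
step_arm:
  targets:
    - [-0.8,3.7,1.4,0,0,0.3,0.3]
    - [-0.8,3.7,1.4,0,0,0.3,0.3]
    - [-0.8,3.7,1.4,0,0,0.3,0.3]
    - [-0.8,3.7,1.4,0,0,0.3,0.3]
    - [-0.7,3.7,1.4,0,0,0,0.3]

```text
time: 9.72
position: [0.4581, 0.1167, 0.3235]
tool_rot: [-2.127, -2.311, 0.004]
ft_force: [1.5, 0.3, -1.4]
grip_width: 0.438
grip_force: 25.0
```

Call:
step_arm:
  targets:
    - [0,2,0,0,0,0,0.3]
    - [0,1,0,0,0,0,0.3]
    - [0,0,0,0,0,0,0.3]
    - [0,0,0,0,0,0,0.3]
    - [0,0,0,0,0,0,0.3]

```text
time: 10.13
position: [0.4599, 0.1429, 0.3235]
tool_rot: [2.131, 2.308, -0.004]
ft_force: [0.3, 0.1, -1.4]
grip_width: 0.433
grip_force: 25.0
```

```bash
python3 - <<'E'
from h import *
s=ctrl.get_state();print(s["time"],s["position"],s["tool_rot"],s["joint_positions"],s["grip_width"])
m=R.from_rotvec(s["tool_rot"]).as_matrix();print(m.round(3))
im,P=cloud("wrist","w5")
hsv=cv2.cvtColor(im,cv2.COLOR_RGB2HSV);H,S,V=[hsv[...,i].astype(int) for i in range(3)];Z=P[...,2]
k=((H<6)|(H>174))&(S>120)&(Z>.15)&(Z<.3)&(P[...,0]>.5)&(P[...,0]<.62)&(P[...,1]>.2)&(P[...,1]<.42);Q=P[k]
c=Q.mean(0);d=np.linalg.svd(Q-c)[2][0];d*=np.sign(d[1]);t=(Q-c)@d
print(len(Q),"mid",c+d*(t.min()+t.max())/2,"len",np.ptp(t),np.arcsin(d[2]),np.arctan2(-d[0],d[1]))
b=(S>120)&(H>90)&(H<130)&(Z>.07)&(Z<.1)&(P[...,1]>.25);Q=P[b];print("lens",len(Q),Q.mean(0) if len(Q) else 0)
# blank in tool frame
q=(P-s["position"])@m
w=(abs(q[...,2]+.024)<.006)&(abs(q[...,1])<.03)&(abs(q[...,0])<.1);B=q[w];print("blank tool",len(B),B.min(0),B.max(0),np.median(B,0))
E
```

```text
10.1333 [0.45994752 0.14285379 0.32352583] [ 2.1312275   2.3080284  -0.00388771] [-0.69441457 -0.08203002  0.3163471   1.69410089  0.02665267  1.52768525
 -0.30065697] 0.4327346460673924
[[-0.08   0.997 -0.002]
 [ 0.997  0.08  -0.002]
 [-0.002 -0.002 -1.   ]]
1335 mid [0.5514193  0.27611442 0.2176682 ] len 0.060939703865604725 0.2325763373163737 0.06985251164941973
lens 318 [0.45793821 0.30549156 0.09071827]
blank tool 18634 [-0.02245595 -0.02981715 -0.02998041] [ 0.07119287  0.0285424  -0.01803123] [ 0.03557032 -0.00077286 -0.02385499]
```

View pics/w5.png

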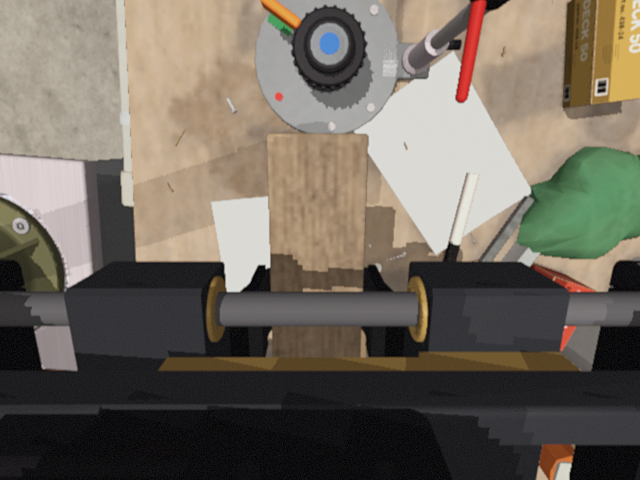

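The wrist view shows the lens at (329,43), the rod at (470,50) and the blank's end edge at (268–368,135). The blank sits centred and square in the fingers. I'll tilt it and move above the lens.

Call:
step_arm:
  targets:
    - [0,3.3,-0.3,3,0.25,0,0.3]
    - [0,3.3,-0.3,3,0.25,0,0.3]
    - [0,3.3,-0.3,3,0.25,0,0.3]
    - [0,3.3,-0.3,3,0.25,0,0.3]
    - [0,3.1,-0.3,3,0.25,0,0.3]

```text
time: 10.6
position: [0.4606, 0.3083, 0.3094]
tool_rot: [-1.991, -2.157, -0.265]
ft_force: [0.3, -0.1, -1.0]
grip_width: 0.436
grip_force: 25.0
```

Call:
step_arm:
  targets:
    - [0,0,-1.5,0,0,0,0.3]
    - [0,0,-2,0,0,0,0.3]
    - [0,0,-2,0,0,0,0.3]
    - [0,0,-1,0,0,0,0.3]
    - [0,0,0,0,0,0,0.3]

```text
time: 11.02
position: [0.459, 0.3061, 0.2416]
tool_rot: [-1.992, -2.158, -0.255]
ft_force: [-0.1, -1.3, -1.6]
grip_width: 0.438
grip_force: 25.0
```

```bash
cat > chk.py <<'E'
from h import *
import sys
s=ctrl.get_state();m=R.from_rotvec(s["tool_rot"]).as_matrix();mid=np.array(s["position"])+m@[.0012,0,-.0144]
print(s["time"],s["position"],s["joint_positions"],s["grip_width"],s["ft_force"])
d=m[:,0];print("blank mid",mid,"slope",np.arcsin(d[2]),"yaw",np.arctan2(-d[0],d[1]),"roll",np.arcsin(m[2,1]))
E
python3 chk.py
```

```text
11.0167 [0.45900428 0.30614434 0.24160446] [-0.74728437  0.02248919  0.27597386  1.78367652 -0.26111818  1.2498706
 -0.31939484] 0.4375423529869325 [-0.11578466 -1.33933213 -1.61168829]
blank mid [0.45927221 0.30362014 0.25582968] slope 0.25966668986278874 yaw 0.07963800493438052 roll -0.0044482255897792125
```

Call:
step_arm:
  targets:
    - [0,0,-1,0.1,-0.2,0.2,0.3]
    - [0,0,-1,0,0,0,0.3]
    - [0,0,-0.8,0,0,0,0.3]
    - [0,0,-0.4,0,0,0,0.3]
    - [0,0,0,0,0,0,0.3]

```text
time: 11.43
position: [0.4592, 0.3081, 0.2114]
tool_rot: [-1.985, -2.165, -0.265]
ft_force: [-0.3, -0.2, -1.2]
grip_width: 0.436
grip_force: 25.0
```

Call:
step_arm:
  targets:
    - [0,0,0,0,0,0,0.3]
    - [0,0,0,0,0,0,0.3]
    - [0,0,0,0,0,0,0.3]
    - [0,0,0,0,0,0,0.3]
    - [0,0,0,0,0,0,0.3]

```text
time: 11.85
position: [0.4599, 0.3085, 0.2129]
tool_rot: [-1.985, -2.166, -0.269]
ft_force: [0.0, -0.1, -0.6]
grip_width: 0.436
grip_force: 25.0
```

```bash
cat >> chk.py <<'E'
im,P=cloud("wrist","w6");im2,P2=cloud("side","s6");im3,P3=cloud("top","t6")
q=(P-s["position"])@m;w=(abs(q[...,2]+.024)<.006)&(abs(q[...,1])<.0185)&(q[...,0]>.02)&(q[...,0]<.1);B=q[w];print("wrist blank tool z=a+bx+cy",np.linalg.lstsq(np.c_[np.ones(len(B)),B[:,:2]],B[:,2],rcond=None)[0],B[:,0].max())
for n,I,p in(("wrist",im,P),("side",im2,P2),("top",im3,P3)):
    hsv=cv2.cvtColor(I,cv2.COLOR_RGB2HSV);H,S,V=[hsv[...,i].astype(int) for i in range(3)]
    k=((H<6)|(H>174))&(S>120)&(p[...,2]>.15)&(p[...,2]<.3)&(p[...,0]>.5)&(p[...,0]<.62)&(p[...,1]>.2)&(p[...,1]<.42);Q=p[k]
    if len(Q)>30:
        c=Q.mean(0);d=np.linalg.svd(Q-c)[2][0];d*=np.sign(d[1]);t=(Q-c)@d
        print(n,len(Q),"rod mid",c+d*(t.min()+t.max())/2,"len",np.ptp(t),np.arcsin(d[2]),np.arctan2(-d[0],d[1]))
a=im2[110:250,120:300];cv2.imwrite("pics/s6c.png",cv2.resize(a,(771,600),interpolation=cv2.INTER_CUBIC)[:,:,::-1])
E
python3 chk.py
```

```text
11.85 [0.45994909 0.30852639 0.21293273] [-0.74621815  0.03757753  0.2750606   1.82761038 -0.27369478  1.18582003
 -0.29311161] 0.4360790220187965 [ 0.04698264 -0.053898   -0.55083037]
blank mid [0.46011485 0.30592665 0.22714589] slope 0.2643611566944567 yaw 0.08772264601160702 roll 0.004198820241424996
wrist blank tool z=a+bx+cy [-0.02364327  0.00237351 -0.0057702 ] 0.07077783626564992
wrist 2913 rod mid [0.54618342 0.32941613 0.23422213] len 0.10165936207583105 0.1702797846676759 0.06449216351862255
side 48 rod mid [0.53575097 0.27352915 0.23948741] len 0.08868686120580771 0.9348667557555441 1.2173951245977772
top 67 rod mid [0.55238621 0.30897032 0.2260659 ] len 0.13615253515478393 0.24833846951311422 0.04665687251125535
```

View pics/w6.png

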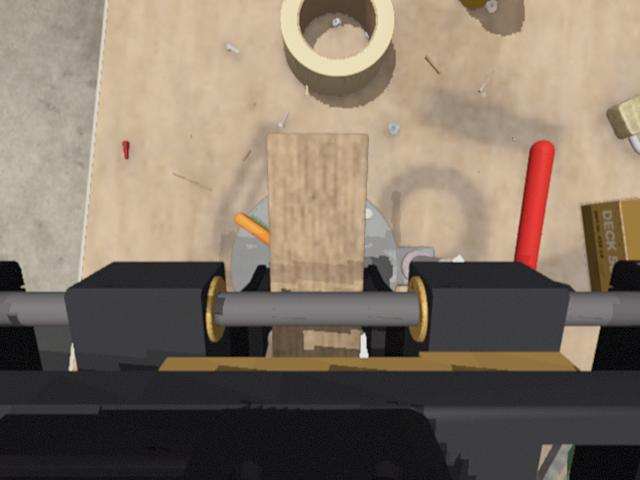

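View pics/s6c.png

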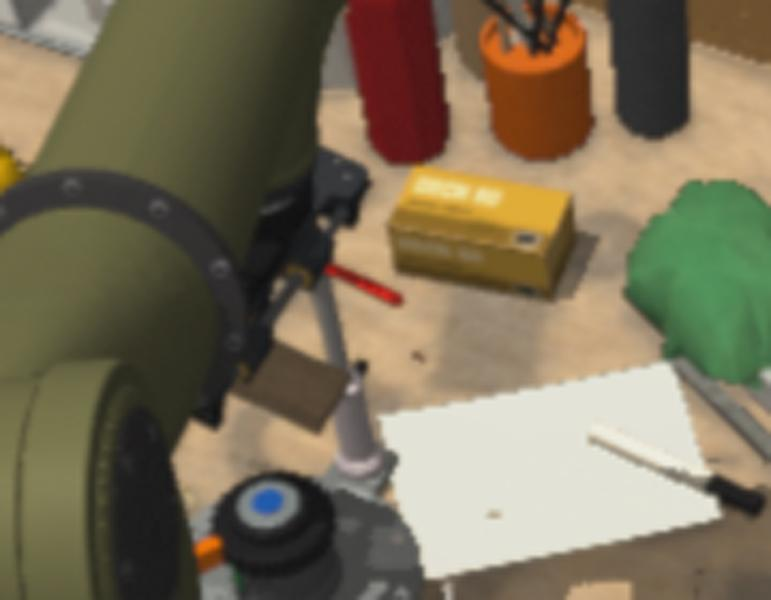

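The wrist view shows the rod from (541,150) to (527,260) beside the blank, and the side view shows the blank clear of the mast. The rod line can be compared directly in the tool frame.

```bash
cat > rod.py <<'E'
from h import *
s=ctrl.get_state();m=R.from_rotvec(s["tool_rot"]).as_matrix()
im,P=cloud("wrist","w7");hsv=cv2.cvtColor(im,cv2.COLOR_RGB2HSV);H,S,V=[hsv[...,i].astype(int) for i in range(3)]
q=(P-s["position"])@m;v,u=np.mgrid[:480,:640]
k=((H<6)|(H>174))&(S>150)&(v<262)&(u>480)&(u<580)&(q[...,2]>-.06)&(q[...,2]<.02);B=q[k]
# upper ridge of the rod per x bin: the highest points (min tool z) and y midline
for a,b in((.018,.03),(.03,.04),(.04,.05),(.05,.06),(.06,.064)):
    c=B[(B[:,0]>=a)&(B[:,0]<b)]
    if len(c)>10: print(round(a,3),len(c),"y",np.percentile(c[:,1],[3,50,97]).round(4),"z",np.percentile(c[:,2],[3,50,97]).round(4))
print("x max",B[:,0].max(),B[:,0].min())
def fit(x):
    y0,z0,a,b=x;r=np.hypot(B[:,1]-y0-a*B[:,0],B[:,2]-z0-b*B[:,0]);return (r-.0045)*1e3
from scipy.optimize import least_squares
f=least_squares(fit,[.092,-.0144,0,0],loss="soft_l1");y0,z0,a,b=f.x;print("line y0,z0,dy/dx,dz/dx",f.x.round(4),"cost",f.cost/len(B))
d=m@[1,a,b];d/=np.linalg.norm(d);c=np.array(s["position"])+m@[.0012,y0+a*.0012,z0+b*.0012];print("rod dir slope",np.arcsin(d[2]),"yaw",np.arctan2(-d[0],d[1]),"pt",c)
T=m[:,0];print("tool",s["time"],s["position"],"slope",np.arcsin(T[2]),"yaw",np.arctan2(-T[0],T[1]),"roll",np.arcsin(m[2,1]))
e=np.array(s["position"])+m@[B[:,0].max(),y0+a*.07,z0+b*.07];print("end",e,"-> mid",e-d*.065)
E
python3 rod.py
```

```text
0.018 590 y [0.0856 0.088  0.0926] z [-0.0162 -0.0146 -0.011 ]
0.03 535 y [0.0856 0.088  0.0925] z [-0.0162 -0.0145 -0.011 ]
0.04 571 y [0.0856 0.0881 0.0927] z [-0.0162 -0.0144 -0.0108]
0.05 598 y [0.0858 0.0882 0.0927] z [-0.0162 -0.0145 -0.0105]
0.06 247 y [0.0859 0.0882 0.093 ] z [-0.016  -0.0143 -0.0103]
x max 0.06869747833290524 0.0178493451865002
line y0,z0,dy/dx,dz/dx [ 0.0899 -0.0114  0.0111  0.011 ] cost 0.1753061920516272
rod dir slope 0.253245040484379 yaw 0.07611104958508288 pt [0.54950892 0.31445334 0.22432375]
tool 12.0 [0.45981607 0.30847542 0.21271723] slope 0.2641989720295977 yaw 0.08765161567524646 roll 0.003865323105110142
end [0.54455384 0.37962172 0.24122334] -> mid [0.54933864 0.31687711 0.2249378 ]
```

Call:
step_arm:
  targets:
    - [-0.1,-0.1,-0.3,-0.1,0.4,-0.4,0.3]
    - [0,0,0,0,0,0,0.3]
    - [0,0,0,0,0,0,0.3]
    - [0,0,0,0,0,0,0.3]
    - [0,0,0,0,0,0,0.3]

```text
time: 12.47
position: [0.4588, 0.3074, 0.2096]
tool_rot: [-1.992, -2.156, -0.26]
ft_force: [0.6, 0.5, -0.0]
grip_width: 0.432
grip_force: 25.0
```

Call:
step_arm:
  targets:
    - [0,0,0,0,0,0,0.3]
    - [0,0,0,0,0,0,0.3]
    - [0,0,0,0,0,0,0.3]
    - [0,0,0,0,0,0,0.3]
    - [0,0,0,0,0,0,0.3]

```text
time: 12.88
position: [0.4588, 0.3075, 0.2096]
tool_rot: [-1.992, -2.156, -0.26]
ft_force: [0.6, -0.4, -1.4]
grip_width: 0.437
grip_force: 25.0
```

```bash
python3 rod.py; python3 chk.py | head -5
```

```text
0.018 569 y [0.0864 0.0886 0.0934] z [-0.0195 -0.0178 -0.0134]
0.03 567 y [0.0863 0.0887 0.0934] z [-0.0196 -0.0179 -0.0142]
0.04 600 y [0.0863 0.0889 0.0933] z [-0.0196 -0.0179 -0.0141]
0.05 628 y [0.0864 0.0887 0.0935] z [-0.0194 -0.0177 -0.0138]
0.06 262 y [0.0862 0.0887 0.0934] z [-0.0195 -0.0178 -0.0139]
x max 0.07135369773939772 0.018348818423030305
line y0,z0,dy/dx,dz/dx [ 0.0911 -0.0147 -0.      0.0113] cost 0.17482612248937615
rod dir slope 0.25167605783516805 yaw 0.07877475913636497 pt [0.54983052 0.3120488  0.22382102]
tool 12.8833 [0.45878707 0.30745417 0.20961903] slope 0.2629550502745733 yaw 0.07873260444765194 roll -0.003351379621615343
end [0.54448384 0.37978205 0.24130708] -> mid [0.54943776 0.31702501 0.22512029]
12.9333 [0.4587986  0.30742939 0.20960588] [-0.74514993  0.04097295  0.2760469   1.83075504 -0.27587528  1.18587653
 -0.29760369] 0.4329974503611365 [-0.2058274   0.04494416 -2.19243979]
blank mid [0.45905172 0.30485676 0.22382268] slope 0.2629741453300771 yaw 0.07863281120829774 roll -0.003370145002603456
wrist blank tool z=a+bx+cy [-0.02367095  0.00320285 -0.00620326] 0.07077812113475143
wrist 3288 rod mid [0.54622552 0.32553543 0.2340148 ] len 0.10924152099414142 0.1534638778252654 0.05813140281507723
```

Rod and blank now agree: height within about 1 mm, yaw equal, slope within 0.01 rad, lateral offset 91 mm. Handing in.

```bash
python3 -c "
from bench import ctrl;print(ctrl.close_job())"
```

```text
the job is handed in; nothing more can be done
None
```

The collar is locked at its green mark, and I handed the job in at about 13 s with the blank held still above the lens. By my measurements it was level with the sight rod to about 1 mm, matched its direction, and was within about 0.01 rad of its slope; the job's verdict wasn't shown.

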